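# Scan the dry box and crack its sealed lid

## Task

Pick up the scanner and hold it steady and upright over the middle of the barcode label on the dry box's lid for two seconds, window about 60 mm above the label and its long side running along the label's long side, then stand it back on its pad and let go. Then take the lid by its bar handle, pull it straight up past its sticky seal without jerking it high off the box, and finish while still holding it by the handle, level over the box and clear of it all round, its underside edge about 30 mm above the box's rim. Leave the tube rack, bottle and tip box where they are.

Things in the scene. Friction and masses are not known exactly. Their poses are not given: they have to be found in the camera images.
- scanner_mid (a point): Centre, half-way up, of the loose barcode scanner (140 to 240 g), which stands upright, window down, on its pad. 110 mm tall: a grey hood 46 (its x) x 74 (its y) x 22 mm at the bottom, above it a white body 34 (x) x 46 (y) mm that runs from 22 to 110 mm above the underside; take the body across its 34 mm sides, from above. z up.
- scanner_window (a point): Centre of the scanner's window, in the middle of its underside, 55 mm below scanner_mid; same axes. It looks along the scanner's own -z; its scan line runs along the scanner's y (the 74 mm side).
- pad: Fixed flat grey pad with a black rubber top, 90 (x) x 120 (y) x 12 mm high, on which the scanner stands at its middle. Origin: centre of its underside on the table, so its top is 12 mm above the origin.
- box: Fixed clear storage box with a grey base and a grey band round its rim, 180 (its x) x 200 (its y) mm, rim 100 mm high. Origin: centre of its underside on the table. Its x axis points away from the robot, from the front to the back.
- label (a point): Centre of the white label with dark bars, 40 (x) x 64 (y) mm, lying flat on the lid's top, 113 mm above the table when the lid is shut, 50 mm behind (box +x) the lid's middle. Axes as the lid's: x to the back, y along the handle, z up.
- handle (a point): Centre of the lid's bar handle, over the lid's middle: an aluminium bar 14 (x) x 110 (y) x 20 mm high on two posts (10 mm thick in y, 50 mm either side of the middle), 35 mm free below the bar. The bar's centre is 57 mm above the box rim when the lid is shut (157 mm above the table). Axes as the box's.
- rack: Bystander: loose yellow and clear tube rack, 70 x 150 mm, 96 mm high with its tubes, beyond the box. Origin: centre of its underside.
- bottle: Bystander: loose bottle, 64 mm across, 130 mm tall, on the left side. Origin: centre of its underside.
- tipbox: Bystander: loose pipette-tip box, 80 x 115 mm, 57 mm high, on the right side. Origin: centre of its underside.
- lid_plate (a point): Centre of the lid's plate (opaque grey, black border, 184 x 204 x 12 mm; 6 mm above the rim when shut). The lid is loose, not hinged, 280 to 520 g; its 12 mm deep plug sits in the box. Rubber strips grip the plug: pulling up takes up to about 20 N, weight included, over about the first 5 mm, then the seal lets go and only the weight is left. It does not stay open by itself.

How it is judged:
On the way, in this order (a step that is already met when the one before it is completed fails the run):
1. the held scanner looks squarely at the label from 30 to 100 mm, within 15 mm of its centre, scan line along the label within 0.25 rad, upright within 0.15 rad, still for 1 s (contact force between the fingers and scanner above 0.5 N and horizontal distance between scanner_window and label below 0.015 m and z of scanner_window in the frame of label between 0.03 and 0.1 m and angle between the y axis of scanner_window and the y axis of label, either way round below 0.25 rad and angle between scanner_window's own z axis and vertical below 0.15 rad and linear speed of scanner below 0.02 m/s and z of handle in the frame of box below 0.16 m), for 1 s.
2. the scanner stands back on its pad, released, the lid still shut (contact force between the fingers and scanner below 0.1 N and x of scanner_window in the frame of pad between -0.025 and 0.025 m and y of scanner_window in the frame of pad between -0.03 and 0.03 m and z of scanner_window in the frame of pad below 0.017 m and angle between scanner_window's own z axis and vertical below 0.1 rad and z of handle in the frame of box below 0.16 m), for 0.2 s.
3. the lid is pulled free of its seal by its handle (z of handle in the frame of box above 0.169 m and contact force between the fingers and lid above 0.5 N and distance between the grasp point and handle below 0.06 m), for 0.1 s.
At the end, for the whole second after the job is handed in: Fingers still hold the lid by its handle, still, level within 0.2 rad, touching nothing else, 15 to 45 mm above the rim, within 30 mm sideways of the box's middle; scanner released, upright, within 25 x 30 mm of the pad's middle; bystanders within 30 mm of their starts (z of handle in the frame of box between 0.172 and 0.202 m and horizontal distance between handle and box below 0.03 m and angle between handle's own z axis and vertical below 0.2 rad and linear speed of each of lid, scanner below 0.02 m/s and contact force between the fingers and lid above 0.5 N and distance between the grasp point and handle below 0.06 m and contact force between lid and box below 0.1 N and contact force between each of lid, the fingers and scanner below 0.1 N and x of scanner_window in the frame of pad between -0.025 and 0.025 m and y of scanner_window in the frame of pad between -0.03 and 0.03 m and z of scanner_window in the frame of pad below 0.017 m and angle between scanner_window's own z axis and vertical below 0.1 rad and distance of each of rack, bottle, tipbox from where it was at the start of the episode below 0.03 m); the arm keeps its last pose, push and grip.
It fails at once if the lid is jerked more than 90 mm above the rim (z of handle in the frame of box above 0.247 m).
It fails at once if a bystander is pushed more than 30 mm (distance of any of rack, bottle, tipbox from where it was at the start of the episode above 0.03 m).
It fails at once if the scanner is tipped over (angle between scanner_window's own z axis and vertical above 0.8 rad).
It also fails if it takes over 58 s, if anything falls off the work surface, if the arm or the gripper's body presses on something with over 40 N, if the wrist force passes 120 N, or if a joint passes its speed limit or range.

## Robot

A 6-joint arm with a two-finger parallel gripper is mounted at the origin on the work surface. World frame = base frame: x ahead of the robot, y to its left, z up, the work surface at z = 0. Lengths are in m, angles in rad, forces in N, time in s.
With the tool pointing down it reaches from about 0.275 to 1 m from the base axis. Payload 8.4 kg.
Tool frame: the origin (TCP) lies on the centre line of the jaws, within the pads' length; the fingertips stand 17 mm ahead of it and the grasp point (between the pads) lies 2 mm behind it (bot.tcp_to_tips is the y of the fingertips in the tool frame, in m); y points along the fingers, z is the direction in which the jaws open and shut, and the axes are right-handed (so a half turn about y gives the same grasp; the last joint's range is limited). The gripper opens to 85 mm and grips with 20 to 120 N. Pads are 22 mm wide; open, the fingers measure 114 mm over their backs; the gripper's body (76 mm by 85 mm) begins 54 mm behind the grasp point. The pads swing forward as they close: fully open they stand 13 mm farther back than shut.
Start: joints at [-1.172, 0.353, 1.633, -0, 1.155, -0.002], TCP at [0.244, -0.575, 0.248] pointing down, gripper open.
Joint ranges: [-2.63, 2.63], [-0.92, 2.1], [0.06, 2.66], [-1.3, 4.44], [0, 2.69], [-3.02, 3.02]. Speed limits (rad/s): [2.22, 2.22, 2.79, 3.14, 3.14, 3.14].

## Interface

Orientations are given as a unit quaternion [x, y, z, w].
In Python, from workcell import bot, hand, kinematics, get_obs, vision, hand_in gives the robot as it stands. The module is installed in compiled form; this text tells all that it offers. Calls block until the motion is done:
- bot.reach(position, orientation): joint-space move of the TCP to a pose.
- bot.servo_line(position, ori=None, velocity=0.15): straight line of the TCP; ori=None keeps the orientation; velocity is the mean speed in m/s.
- bot.goto_joints(angles): joint-space move.
- hand.move_gripper(opening, strength=None): finger opening in m; strength is the grip in N (None keeps the last); returns when the fingers have stopped.
- bot.dwell(seconds).
- kinematics.solve_ik(position, orientation): joint angles nearest the present ones, or None.
- get_obs(): the state.
- vision.read_camera(name): name is "scene" or "top" or "wrist"; returns a dict with "frame" (420x560x3 uint8, red, green, blue), "intrinsics" (3x3 intrinsics, pixels), "view" (4x4, takes a point from world to camera coordinates). Camera axes: x right, y down, z forward; pixel columns grow to the right and rows downward; lengths in m; the calibration is good to about 2 mm. A picture is of the moment at which its call begins. There is no depth.
A pose or a line that the arm cannot do raises bot.IKError and nothing moves.
- hand_in(): hands the job in, once; it reports no verdict.
The state is a dict: "time_s": time; "joint_pos": joint angles; "joint_vel": joint speeds; "joint_efforts": joint torques, N m; "position": TCP position; "orientation": TCP orientation; "wrist_force": force on the tool from outside, world axes, zero at the start; "ft_torque": the same for the moment, N m; "gripper_width": finger opening in m.
Only numpy, scipy, OpenCV 4.12 (cv2) and the standard library are available. Lean on these libraries where they do the work, as an engineer would, in place of code of your own. Each camera call takes 0.05 s, during which the arm holds its last target. There are 200 camera calls.

## Working session

There is one attempt and no reset: what is moved stays moved. The work goes in short steps, each a Python script; the robot and the scene stay as the last script left them, time stands still between calls to the robot, and variables do not carry over. Pictures are saved under pics/ and viewed, about 8 in all and at most 12, crops included, and the job is handed in when it is done.

```bash
mkdir -p pics
cat > h.py <<'E'
import numpy as np, cv2
from workcell import bot, hand, kinematics, get_obs, vision, hand_in
def snap(cam,name):
    r=vision.read_camera(cam); cv2.imwrite(f'pics/{name}.png',r['frame'][...,::-1]); np.savez(f'pics/{name}.npz',K=r['intrinsics'],V=r['view']); return r
def cast(name,px,z):
    d=np.load(f'pics/{name}.npz'); K,V=d['K'],d['V']; R,t=V[:3,:3],V[:3,3]
    c=-R.T@t; u=np.c_[np.array(px,float).reshape(-1,2),np.ones(len(np.array(px).reshape(-1,2)))]
    w=(R.T@np.linalg.solve(K,u.T)).T
    return c+w*((z-c[2])/w[:,2])[:,None]
E
python3 - <<'E'
from h import *
a=snap('scene','s0'); b=snap('top','t0'); 
for n in('s0','t0'):
    d=np.load(f'pics/{n}.npz'); print(np.round(d['K'],1),np.round(-d['V'][:3,:3].T@d['V'][:3,3],3))
o=get_obs(); print(o['time_s'],o['position'],o['orientation'],o['gripper_width'],o['wrist_force'],bot.tcp_to_tips)
E
```

```text
[[538.6   0.  276.7]
 [  0.  538.6 210.2]
 [  0.    0.    1. ]] [1.443 0.317 1.327]
[[524.7   0.  281.7]
 [  0.  524.7 204.9]
 [  0.    0.    1. ]] [0.491 0.005 1.806]
0.1 [ 0.24368203 -0.57510169  0.24764692] [-0.14082788  0.69338557 -0.69253046  0.14066105] 0.08581324133800114 [ 0.37368067 -0.66476115  0.11715063] 0.017
```

View pics/t0.png

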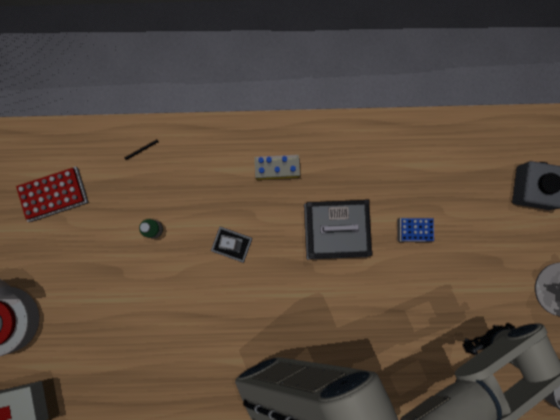

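View pics/s0.png

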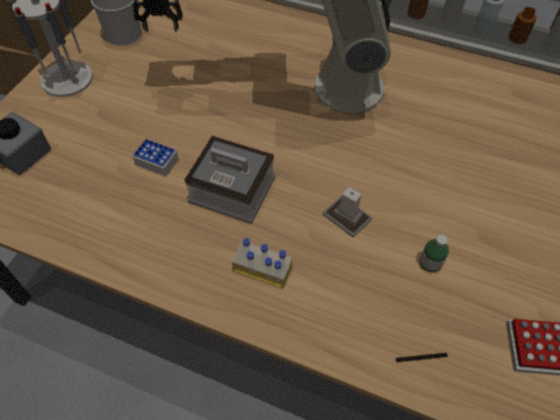

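The top view shows the pad and scanner at about (231,244), with the pad's long side turned about -0.33 rad. The box is at (340,229) with its handle bar from (325,230) to (357,228). The rack is at (277,167), the tip box at (416,230) and the bottle at (150,229). I'll go above the scanner and look from close by.

```bash
cat >> h.py <<'E'
from scipy.spatial.transform import Rotation as Ro
def quat(a):
    z=np.array([np.cos(a),np.sin(a),0]); y=np.array([0,0,-1.]); return Ro.from_matrix(np.c_[np.cross(y,z),y,z]).as_quat()
def ori(p,a):
    # jaw direction a or a+pi, whichever keeps the last joint nearest to its middle
    c=[]
    for k in (0,np.pi):
        q=kinematics.solve_ik(p,quat(a+k))
        if q is not None: c.append((abs(q[5]),k,q))
    c.sort(key=lambda t:t[0]); return quat(a+c[0][1])
E
python3 - <<'E'
from h import *
s=cast('t0',[[232,245]],0.012)[0]; b=cast('t0',[[338,230]],0.113)[0]; print(s,b)
print('rack',cast('t0',[[277,166]],.09),'bottle',cast('t0',[[148,228]],.13),'tip',cast('t0',[[416,230]],.057))
for p,a in(([s[0],s[1],.3],-.33),([b[0],b[1],.3],.06)):
    for k in(0,np.pi): print(np.round(kinematics.solve_ik(p,quat(a+k)),2))
p=[s[0],s[1],.30]; bot.reach(p,ori(p,-.33))
r=snap('wrist','w1'); o=get_obs(); print(o['time_s'],o['position'],o['joint_pos'])
V=r['view']; print(-V[:3,:3].T@V[:3,3],V[:3,:3])
E
```

```text
[0.52933368 0.16594087 0.012     ] [ 0.56698268 -0.18583636  0.113     ]
rack [[0.78464622 0.00601386 0.09      ]] bottle [[0.58756247 0.42245506 0.13      ]] tip [[ 0.5630771  -0.45246781  0.057     ]]
[ 0.3   0.2   1.73 -0.    1.22  0.63]
[ 0.3   0.2   1.73 -0.    1.22 -2.51]
[-0.32  0.26  1.64 -0.    1.24 -0.38]
[-0.32  0.26  1.64 -0.    1.24  2.76]
2.95 [0.52955739 0.16532231 0.29994168] [ 2.99962492e-01  1.96717487e-01  1.72645252e+00 -1.16674482e-04
  1.21846159e+00  6.30982319e-01]
[0.55219024 0.23138876 0.42457859] [[ 9.45303935e-01 -3.26190026e-01 -7.33287614e-04]
 [-3.13423685e-01 -9.08925067e-01  2.74992394e-01]
 [-9.03662795e-02 -2.59721562e-01 -9.61446122e-01]]
```

View pics/w1.png

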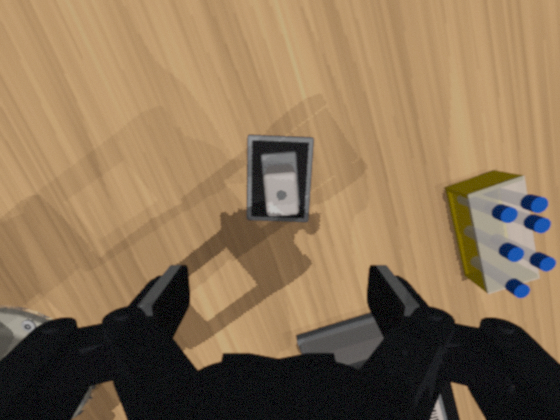

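The wrist view shows the pad at (247-313, 135-221), with the scanner's top face around (282,195) and a dark dot at (281,195). The fingers are at the bottom of the frame. Next I'll measure the pad's outline and the scanner's top face.

Run:
```python
from h import *
im=cv2.imread('pics/w1.png'); c=im[120:235,235:330]
hsv=cv2.cvtColor(im,cv2.COLOR_BGR2HSV)
m=np.zeros(im.shape[:2],np.uint8); m[125:230,238:322]=(hsv[125:230,238:322,1]<70)*255
m=cv2.morphologyEx(m,cv2.MORPH_OPEN,np.ones((3,3)))
cs=max(cv2.findContours(m,0,1)[0],key=cv2.contourArea)
q=cv2.minAreaRect(cs); print('pad px',q); 
P=cast('w1',cs.reshape(-1,2),.012)[:,:2]; rr=cv2.minAreaRect((P*1000).astype(np.float32)); print('pad mm',rr)
g=cv2.cvtColor(im,cv2.COLOR_BGR2GRAY); m2=np.zeros_like(m); m2[140:218,252:308]=(g[140:218,252:308]>145)*255
m2=cv2.morphologyEx(m2,cv2.MORPH_OPEN,np.ones((3,3)))
cs=max(cv2.findContours(m2,0,1)[0],key=cv2.contourArea)
P=cast('w1',cs.reshape(-1,2),.122)[:,:2]; rr=cv2.minAreaRect((P*1000).astype(np.float32)); print('top mm',rr, cv2.boundingRect(cs))
print(cast('w1',[[281,195]],.122))
v=np.vstack([c,]); v=cv2.resize(c,None,fx=5,fy=5,interpolation=cv2.INTER_CUBIC); cv2.imwrite('pics/w1c.png',v)
```

```text
pad px ((278.82635498046875, 178.0570831298828), (66.12397003173828, 85.2708740234375), 1.7899105548858643)
pad mm ((532.0223388671875, 169.81790161132812), (118.59673309326172, 88.41251373291016), 69.33177947998047)
top mm ((534.5753784179688, 171.53009033203125), (43.25681686401367, 30.910703659057617), 74.34480285644531) (265, 173, 32, 42)
[[0.53429157 0.1705977  0.122     ]]
```

View pics/w1c.png

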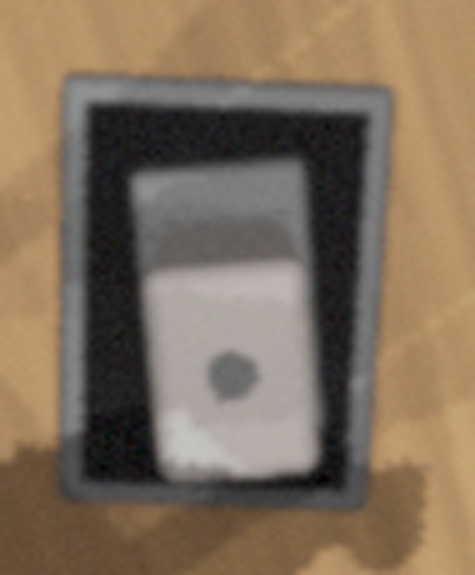

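The pad's centre is at about (0.532, 0.170) with yaw about -0.36. The scanner's centre is at about (0.534, 0.171) with yaw about -0.27. I'll take one close look at the box with an empty hand before grasping.

Run:
```python
from h import *
p=[.575,-.25,.33]; bot.reach(p,ori(p,.06)); r=snap('wrist','w2'); o=get_obs(); print(o['time_s'],o['position'],o['joint_pos'][5])
```

```text
4.55 [ 0.5752357  -0.24895254  0.3299148 ] -0.4719561015485288
```

View pics/w2.png

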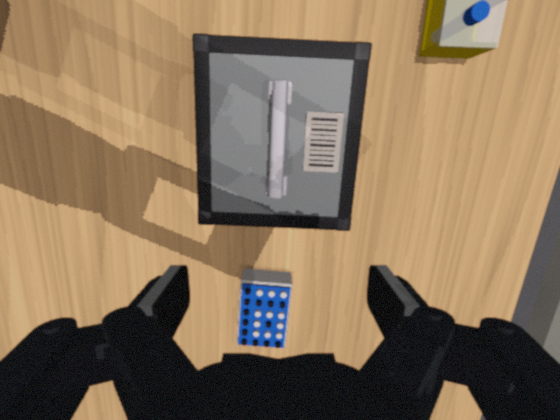

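This view shows the lid's corners near (196,36), (369,43), (350,229) and (199,223). The label is at (304-343, 111-172) and the handle bar runs from (281,81) to (277,197).

Run:
```python
from h import *
C=cast('w2',[[196,36],[369,43],[350,229],[199,223]],.112); print(C[:,:2],C.mean(0))
e=lambda a,b:np.linalg.norm(C[a]-C[b]); print(e(0,1),e(1,2),e(2,3),e(3,0))
im=cv2.imread('pics/w2.png'); hsv=cv2.cvtColor(im,cv2.COLOR_BGR2HSV); g=hsv[...,2]
def rect(m,z,roi,k):
    M=np.zeros_like(g); y0,y1,x0,x1=roi; M[y0:y1,x0:x1]=m[y0:y1,x0:x1]*255
    M=cv2.morphologyEx(M,cv2.MORPH_CLOSE,np.ones((k,k)))
    c=max(cv2.findContours(M,0,1)[0],key=cv2.contourArea); P=cast('w2',c.reshape(-1,2),z)[:,:2]
    return cv2.minAreaRect((P*1000).astype(np.float32)),cv2.boundingRect(c)
bg=np.median(im[180:210,230:260].reshape(-1,3),0); print(bg)
b=(hsv[...,1]>25)&(g>140); print('label',rect(b.astype(np.uint8),.113,(104,180,297,349),7))
dk=(g>150); print('bar',rect(dk.astype(np.uint8),.167,(75,203,268,295),3))
w=(g<70); print('lid',rect(w.astype(np.uint8),.112,(20,240,185,380),9))
```

```text
[[ 0.48198171 -0.09132708]
 [ 0.65834276 -0.0873158 ]
 [ 0.66393519 -0.28723407]
 [ 0.4824012  -0.29046353]] [ 0.57166521 -0.18908512  0.112     ]
0.17640665976168643 0.19999647886301697 0.1815627170617988 0.19913689598504156
[120. 120. 119.]
label (((620.4475708007812, -188.13311767578125), (37.944007873535156, 62.180843353271484), 0.9673284888267517), (304, 113, 39, 58))
bar (((573.5484619140625, -188.43809509277344), (21.335063934326172, 105.75088500976562), 2.9135849475860596), (269, 80, 25, 118))
lid (((570.49365234375, -189.12432861328125), (180.8170166015625, 201.4628143310547), 0.736494243144989), (193, 34, 178, 196))
```

Run:
```python
from h import *
q=quat(-.274); xy=[.5345,.171]
bot.reach([*xy,.22],q); bot.servo_line([*xy,.087],velocity=.1)
hand.move_gripper(0.0,40); bot.dwell(.2)
o=get_obs(); print(o['time_s'],o['gripper_width'],o['position'],np.round(o['wrist_force'],2))
bot.servo_line([*xy,.15],velocity=.1); bot.dwell(.2)
o=get_obs(); print(o['time_s'],o['gripper_width'],o['position'],np.round(o['wrist_force'],2))
snap('wrist','w3'); a=cv2.imread('pics/w3.png'); snap('scene','s3'); b=cv2.imread('pics/s3.png')[140:280,270:410]
cv2.imwrite('pics/c3.png',np.hstack([a,cv2.resize(b,(240,240)).repeat(1,0)if 0 else cv2.copyMakeBorder(cv2.resize(b,(240,240)),0,180,0,0,0)]))
```

```text
8.3667 0.03351830218129551 [0.53473802 0.17103338 0.08729616] [-1.36 -0.55  5.17]
9.35 0.033526364576037505 [0.53409303 0.17087416 0.14928628] [ 0.62  0.28 -1.5 ]
```

View pics/c3.png

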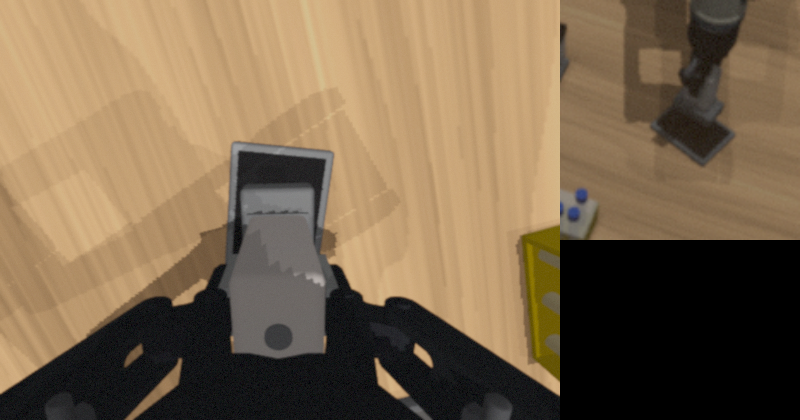

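The scanner is held square between the fingers and clear of the pad, and the force change fits about 150 g. Its top dot is at (278,337). Next I'll carry it over the label and check it with the dot.

Run:
```python
from h import *
t=get_obs()['position']; d=cast('w3',[[278,337]],t[2]+.0347)[0]-t; print('dot off',d)
q=quat(.015); L=np.array([.6205,-.188])
Rz=lambda a:np.array([[np.cos(a),-np.sin(a)],[np.sin(a),np.cos(a)]])
off=Rz(.289)@d[:2]; off*= np.linalg.norm(off)<.015; tgt=L-off; print(off,tgt)
bot.servo_line([.5345,.171,.29],velocity=.15)
bot.servo_line([*tgt,.29],q,velocity=.2); bot.servo_line([*tgt,.2483],velocity=.06)
bot.dwell(.5); snap('wrist','w4'); snap('top','t4'); snap('scene','s4')
o=get_obs(); print(o['time_s'],o['gripper_width'],o['position'],np.round(o['wrist_force'],2),tgt)
a=cv2.imread('pics/w4.png'); b=cv2.resize(cv2.imread('pics/s4.png')[110:230,160:300],(240,206))
cv2.imwrite('pics/c4.png',np.hstack([a,cv2.copyMakeBorder(b,0,214,0,0,0)]))
```

```text
dot off [-2.96834141e-04  9.49753288e-05  3.47000000e-02]
[-3.11591619e-04  6.44073874e-06] [ 0.62081159 -0.18800644]
14.025 0.033688606068739524 [ 0.62082114 -0.18799581  0.24828993] [ 0.24 -0.42 -0.84] [ 0.62081159 -0.18800644]
```

View pics/c4.png

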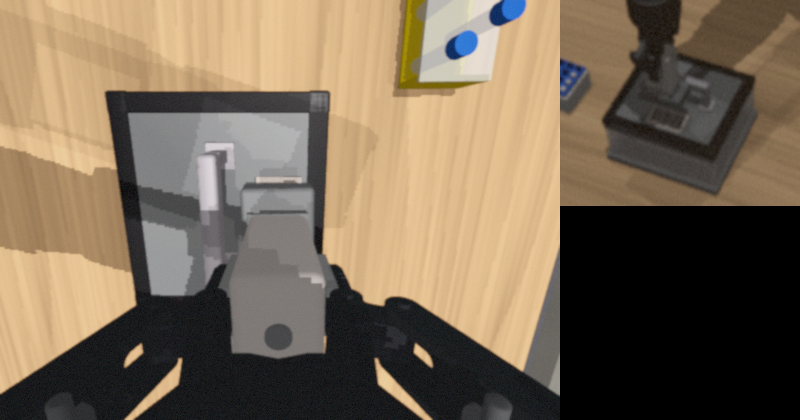

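The hood sits over the label, with the label's far edge showing at about (256-303, 178) and the hood parallel to it. I'll hold for 2 s, check that edge by ray, then return the scanner to the pad.

Run:
```python
from h import *
E=cast('w4',[[256,178],[303,178]],.113); print('label far edge',E[:,:2],'-> centre',E.mean(0)[:2]-[0,.032])
bot.dwell(2.2)
o=get_obs(); print(o['time_s'],o['position'])
q=quat(-.274); xy=[.5335,.1705]
bot.servo_line([.6208,-.188,.29],velocity=.1)
bot.servo_line([*xy,.25],q,velocity=.2); bot.servo_line([*xy,.10],velocity=.12); bot.dwell(.3)
f0=get_obs()['wrist_force'][2]; z=.092
bot.servo_line([*xy,z],velocity=.04)
while z>.083:
    bot.dwell(.1); o=get_obs(); f=o['wrist_force'][2]-f0; print(round(z,4),round(o['position'][2],4),round(f,2))
    if f>2.5: break
    z-=.0012; bot.servo_line([*xy,z],velocity=.03)
hand.move_gripper(.085); bot.dwell(.2); o=get_obs(); print(o['time_s'],o['gripper_width'],np.round(o['wrist_force'],2))
bot.servo_line([*xy,.24],velocity=.15)
p=[.5725,-.189,.27]; bot.reach([p[0],p[1]+.0,p[2]],quat(.015)); bot.dwell(.2)
snap('wrist','w5'); snap('scene','s5'); o=get_obs(); print(o['time_s'],o['position'])
a=cv2.imread('pics/w5.png'); b=cv2.resize(cv2.imread('pics/s5.png')[180:240,315:380],(240,222))
cv2.imwrite('pics/c5.png',np.hstack([a,cv2.copyMakeBorder(b,0,198,0,0,0)]))
```

```text
label far edge [[ 0.60097957 -0.15760846]
 [ 0.64195157 -0.15703992]] -> centre [ 0.62146557 -0.18932419]
16.225 [ 0.62081813 -0.18802181  0.24831092]
0.092 0.0919 1.49
0.0908 0.0908 2.5
0.0896 0.0896 1.31
0.0884 0.0884 1.52
0.0872 0.0873 3.18
23.1083 0.08566573796877507 [ 1.43  0.08 -0.18]
25.9333 [ 0.5726646  -0.18829343  0.27000152]
```

View pics/c5.png

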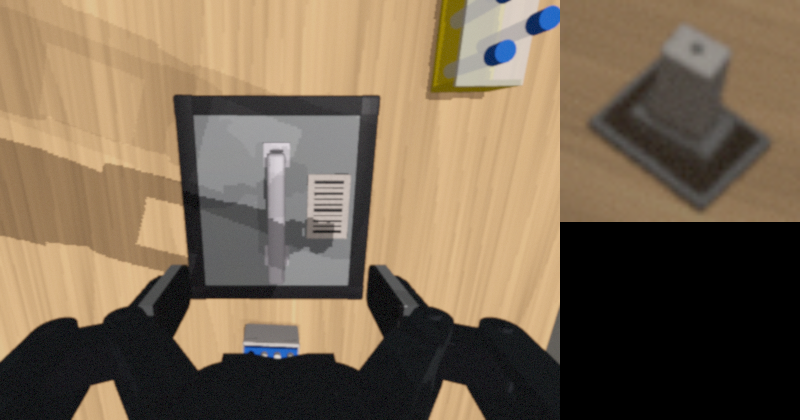

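The scanner stands upright near the middle of its pad. The handle bar runs from (276,152) to (277,283), centred between the fingers. I'll refine its x and y by ray, then grasp and pull.

Run:
```python
from h import *
H=cast('w5',[[276,152],[277,283]],.167); print(H,H.mean(0))
xy=[H.mean(0)[0],-.189] if abs(H.mean(0)[0]-.5725)<.006 else [.5725,-.189]; print(xy)
bot.servo_line([*xy,.18],velocity=.12); bot.servo_line([*xy,.155],velocity=.06)
o=get_obs(); print(o['position'],np.round(o['wrist_force'],2))
hand.move_gripper(0.0,110); bot.dwell(.3); o=get_obs(); f0=o['wrist_force'][2]; z0=o['position'][2]; print(o['time_s'],o['gripper_width'],np.round(o['wrist_force'],2))
for dz in (.002,.004,.006,.008,.011,.015,.020,.025,.030):
    bot.servo_line([*xy,.155+dz],velocity=.02); o=get_obs(); print(dz,round(o['position'][2]-z0,4),round(o['wrist_force'][2]-f0,1),round(o['gripper_width'],4))
bot.dwell(.6); snap('wrist','w6'); snap('scene','s6'); o=get_obs(); print(o['time_s'],o['position'],np.round(o['wrist_force'],2),np.round(o['ft_torque'],2))
a=cv2.imread('pics/w6.png'); s=cv2.imread('pics/s6.png')[120:300,150:460]; b=cv2.resize(s,(800,465))
cv2.imwrite('pics/c6.png',b)
```

```text
[[ 0.57014602 -0.13299212  0.167     ]
 [ 0.57242161 -0.24134113  0.167     ]] [ 0.57128382 -0.18716662  0.167     ]
[np.float64(0.5712838167903578), -0.189]
[ 0.57113401 -0.18897717  0.15467005] [0.02 0.41 1.21]
28.3583 0.012486644168748262 [-2.39  0.46  5.54]
0.002 0.0009 -13.4 0.0122
0.004 0.0028 -20.6 0.0122
0.006 0.0064 -8.6 0.0124
0.008 0.0086 -9.6 0.012
0.011 0.0109 -7.7 0.0122
0.015 0.0148 -7.7 0.0123
0.02 0.0198 -8.6 0.0122
0.025 0.0248 -8.6 0.0125
0.03 0.0298 -8.5 0.0122
31.9083 [ 0.57127527 -0.18900116  0.1849851 ] [-0.98 -0.78 -3.51] [ 0.04 -0.01 -0.03]
```

View pics/c6.png

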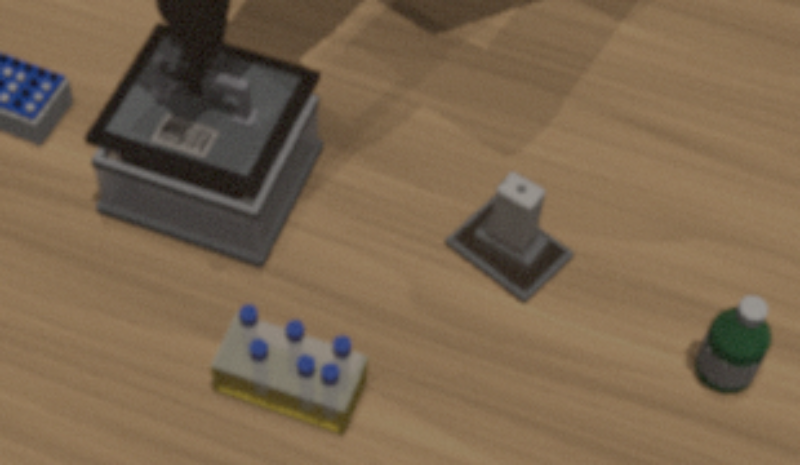

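View pics/w6.png

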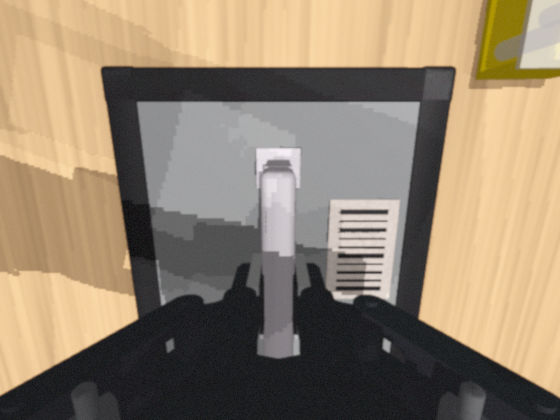

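The lid is off, level and clear of the rim all round, with the box's light band visible below it. The rack, bottle and tip box look undisturbed. I'll check the height and the bystanders numerically, then hand in.

Run:
```python
from h import *
for z in(.130,.142,.154):
    e=cast('w6',[[104,68],[454,68]],z); print(z,'lid far edge width',round(np.linalg.norm(e[0]-e[1]),4),e[:,:2].round(3).tolist(), 'label w',np.linalg.norm(np.diff(cast('w6',[[330,200],[398,201]],z),axis=0)).round(4))
a=cv2.imread('pics/s0.png');b=cv2.imread('pics/s6.png')
for n,(y,x,h,w) in dict(rack=(232,225,60,75),bottle=(228,412,50,45),tip=(135,128,45,55),scanner=(180,318,60,60)).items():
    p=a[y:y+h,x:x+w]; r=cv2.matchTemplate(b[y-12:y+h+12,x-12:x+w+12],p,cv2.TM_CCOEFF_NORMED); _,v,_,l=cv2.minMaxLoc(r); print(n,l[0]-12,l[1]-12,round(v,3))
o=get_obs(); print(o['time_s'],o['position'],o['gripper_width'],np.abs(o['joint_vel']).max())
hand_in()
```

```text
0.13 lid far edge width 0.1914 [[0.474, -0.087], [0.666, -0.085]] label w 0.0418
0.142 lid far edge width 0.1786 [[0.481, -0.089], [0.659, -0.087]] label w 0.039
0.154 lid far edge width 0.1658 [[0.487, -0.091], [0.653, -0.089]] label w 0.0363
rack 0 0 0.989
bottle 0 0 0.994
tip 0 0 0.993
scanner 0 0 0.991
31.9083 [ 0.57127527 -0.18900116  0.1849851 ] 0.012070455950203885 0.0017442772408069233
the job is handed in; nothing more can be done
```

I ran the whole job and handed it in at 31.9 s. No verdict is reported, so the results below are my own checks.

- **Scan:** I held the scanner over the label for about 2.7 s, with the window about 60 mm above it. By ray cast it was within about 2 mm of the label's centre.
- **Scanner put back:** It stands upright on its pad, released, and the scene camera shows it within a pixel of where it started.
- **Lid:** I pulled it by the handle in small steps. The pull peaked at about 21 N, then the seal let go with no jerk. At the end it was held still about 30 mm up, level and centred over the box, with only its weight of about 4 to 5 N on the wrist.
- **Bystanders:** The rack, bottle and tip box show no movement (0 pixels) in the scene camera.

**Where the checks disagreed:**
- **Lid height:** The last wrist picture gave a lid edge width of 179 mm at the intended height, against the stated 184 mm. Read as height, that puts the lid about 5 mm lower, near 25 mm. The label's width gave about 26 to 27 mm. The arm's own reading gave 30 mm, and all of these are inside the 15 to 45 mm limit.
- **Gripper width:** It read 12 mm on the 14 mm bar and stayed steady through the pull, so I took this as squeeze or sensor offset rather than slip.

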